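# Set the spring test probe on the board's test land

### The arm

A 6-joint arm with a two-finger parallel gripper is mounted at the origin on a cart in front of the work surface, level with it; the furniture and walls round the work are solid. World frame = base frame: x ahead of the robot, y to its left, z up, the work surface at z = 0. Lengths are in m, angles in rad, forces in N, time in s.
With the tool pointing down it reaches from about 0.225 to 0.875 m from the base axis. Payload 3.4 kg.
Tool frame: the origin (TCP) lies midway between the tips of the shut fingers; the grasp point (between the pads) lies 19 mm behind it (manip.grasp_offset is the distance from the TCP to the grasp point, in m); x points along the fingers, y is the direction in which the jaws open and shut, and the axes are right-handed (so a half turn about x gives the same grasp; the last joint's range is limited). The gripper opens to 85 mm and grips with 20 to 120 N. Pads are 22 mm wide; open, the fingers measure 114 mm over their backs; the gripper's body (76 mm by 85 mm) begins 54 mm behind the grasp point. The pads swing forward as they close: fully open they stand 13 mm farther back than shut.
Start: joints at [1.201, 0.276, 1.505, -0, 1.361, -0.121], TCP at [0.142, 0.557, 0.231] pointing down, gripper open.
Joint ranges: [-2.89, 2.89], [-0.75, 2.08], [0.22, 2.7], [-1.18, 4.32], [0.11, 2.71], [-2.7, 2.7]. Speed limits (rad/s): [2.57, 2.57, 3.14, 3.14, 3.14, 3.14].

### API

Orientations are given as a unit quaternion [w, x, y, z].
In Python, from rig import manip gives the robot as it stands.
- The arm moves only by the shell command python3 -m creep 'ROWS' [OPENING] [FORCE]. ROWS is a JSON object of lists of equal length, an entry for each row: "delta_pos": the shift along the tool's x, y, z in cm, a list of three; "dr": the turn, a rotation vector about the tool's x, y, z in rad, a list of three. In form: {"delta_pos": [[dx, dy, dz], ...], "dr": [[rx, ry, rz], ...]}. A call has 1 to 10 rows; each row is the pose to reach, as a shift and turn from the pose commanded when the call began, along the tool's axes at that moment; what a row does not reach only later rows make up. A row lasts 1/10 s, in which the tool goes at most 50 mm and 8.59 degrees, less where a joint would pass 70% of its speed; a pose out of reach is approached as far as the arm can. A call with a gripper value outside its range is refused whole. OPENING is the opening, from -1 (shut) to 1 (fully open), set as the call begins (- or left out, the last holds). The fingers move at their own pace and stop on an object; FORCE is the grip in N (left out, the last holds). Time passes only in rows, so rows that repeat a pose let the fingers close. It gives the time, the measured TCP pose, the force and the opening at its end, in the units of the state.
- manip.get_state(): the state, without advancing time (a new reading comes with each control period).
- manip.get_image(name): name is "scene" or "side" or "wrist"; returns a dict with "pixels" (420x560x3 uint8, blue, green, red), "depth" (420x560 float32, m along the optical axis (not along the pixel's ray), 0 where there is no reading), "intrinsics" (3x3 intrinsics, pixels), "rvec" (rotation vector, rad) and "tvec" (3), from world to camera coordinates, as OpenCV has them. Camera axes: x right, y down, z forward; pixel columns grow to the right and rows downward; lengths in m; the calibration is good to about 2 mm. A picture is of the moment at which its call begins.
- manip.sign_off(): hands the job in, once; it reports no verdict.
The state is a dict: "clock": time; "qpos": joint angles; "qd": joint speeds; "effort": joint torques, N m; "position": TCP position; "ee_rot": TCP orientation; "contact_force": force on the tool from outside, world axes, zero at the start; "moment": the same for the moment, N m; "width": finger opening in m.
Only numpy, scipy, OpenCV 4.12 (cv2) and the standard library are available. Lean on these libraries where they do the work, as an engineer would, in place of code of your own. Each camera call takes 0.05 s, during which the arm holds its last target. There are 200 camera calls.

### The job

Bring the spring test probe into place: take its friction-held arm, swing it in over the bare round test land of the board on the stand with the probe tip clear above the board, then lower it onto the land until the spring plunger is pushed in about half of its 10 mm travel, and let go so that the arm stays there. The table of the stand may be set at any height, so feel for the contact; do not drag the pressed probe over the board, do not drive the plunger to its stop, and leave the loose loupe, cutter and heatsink where they lie.

Things in the scene. Friction and masses are not known exactly. Their poses are not given: they have to be found in the camera images.
- pivot (a point): Crossing of the probe holder's two joint axes, 98 mm above the bench. Holder: dark square steel foot (62 x 62 x 44 mm), fixed to the bench, with an aluminium fork on top; from it the arm (13 mm steel tube) goes 170 mm out to the probe head. Frame of the holder: z up; with both joints at 0 the arm points level along this frame's -y.
- probe_swing (a joint): Swing of the arm about the upright axis through pivot, rad. 0: the arm points along the holder's -y; grows clockwise seen from above, toward the robot; range -0.4 to 1.1. Held by friction (about 0.6 N m); stays where it is left.
- probe_dip (a joint): Dip of the arm about the level axis through pivot, rad. 0: level; negative: the free end raised; positive: lowered; range -0.5 to 0.2. Held by friction (about 1.3 N m, so some 8 to 12 N at the knob); stays where it is left.
- knob (a point): Centre of the grey ball knob, 26 mm in diameter, the grip of the arm, on a 9 mm steel stem 42 mm above the arm's centre line at its free end, straight above the probe. With both joints at 0 it lies at (0, -170, +42) mm from pivot in the holder's frame; it turns with the arm.
- probe_axis (a point): Where the probe's tip is with the plunger fully out: 87 mm below the knob's centre along the probe, which points down when the arm is level (tip then 53 mm above the bench). Probe: 12 mm brass barrel under a black head (24 x 26 x 22 mm), 5.6 mm steel plunger with a round tip. z of this frame runs up along the probe.
- probe_plunger (a joint): How far the spring plunger is pushed into the barrel, m: 0 fully out, 0.010 at its stop. The spring gives about 0.75 N at the start and 5.75 N at the stop. When the knob is let go the plunger may spring back out by 1 to 2 mm: press a little deeper than wanted, and check after letting go.
- land (a point): Point on the bench straight below the centre of the test land, a bare round metal disc 18 mm across in the clear corner of the green board (84 x 86 mm), away from its can capacitors. Gives the place, not the height: the stand's table is adjustable, the land lies 51 to 65 mm above the bench. Parts stand up to 12 mm above the board, none within 15 mm of the land.
- light (a point): Middle of the front lower edge of the stand's flat light head (94 x 190 x 19 mm), 297 mm above the bench. Frame of the stand: z up, x away from the robot; from here the head runs 94 mm to +x and 95 mm to either y. It hangs 12 mm out over the knob of the probe in place, so there the knob must be held with the tool leaning back to the robot 30 to 45 degrees.
- loupe: Bystander: black stand magnifier, 38 mm in diameter and height, loose on the bench; origin under its centre.
- flush_cutter: Bystander: small blue-handled flush cutter, 127 x 43 x 12 mm, loose on the bench; origin under its centre.
- heatsink: Bystander: black finned heatsink, 28 x 40 x 22 mm, loose on the bench; origin under its centre.

How it is judged:
By the outcome, as a careful person would: the job done as asked, in the order asked, and still so for the second after the job is handed in, with the robot touching nothing.
It also fails if it takes over 45 s, if anything falls off the work surface, if the arm or the gripper's body presses on something with over 40 N, if the wrist force passes 120 N, or if a joint passes its speed limit or range.

## Working session

There is one attempt and no reset: what is moved stays moved. The work goes in short steps, Python scripts to look and compute and a shell command to move; the robot and the scene stay as the last step left them, time stands still between calls to the robot, and variables do not carry over. Pictures are saved under pics/ and viewed, about 8 in all and at most 12, crops included, and the job is handed in when it is done.

```bash
mkdir -p pics; ls
cat > h.py <<'E'
from rig import manip
import numpy as np, cv2
from scipy.spatial.transform import Rotation as R
def grab(n):
    d=manip.get_image(n); np.savez(f'{n}.npz',**d); return d
def load(n): return dict(np.load(f'{n}.npz'))
def pts(d):
    K=d['intrinsics'];z=d['depth'];v,u=np.mgrid[:z.shape[0],:z.shape[1]]
    c=np.stack([(u-K[0,2])/K[0,0]*z,(v-K[1,2])/K[1,1]*z,z],-1)
    r=R.from_rotvec(np.ravel(d['rvec'])).as_matrix()
    return (c-np.ravel(d['tvec']))@r
def proj(d,p):
    return cv2.projectPoints(np.array(p,float).reshape(-1,3),d['rvec'],d['tvec'],d['intrinsics'],None)[0].reshape(-1,2)
def T():
    s=manip.get_state(); q=s['ee_rot']; return np.array(s['position']),R.from_quat([q[1],q[2],q[3],q[0]])
E
python3 - <<'E'
from h import *
ims=[]
for n in('scene','side','wrist'):
    d=grab(n); cv2.imwrite(f'pics/{n}0.png',d['pixels'])
    print(n,d['intrinsics'].tolist(),np.ravel(d['rvec']),np.ravel(d['tvec']), (d['depth']>0).mean())
s=manip.get_state();print(s)
E
```

```text
pics
scene [[431.9917948077833, 0.0, 277.1071315614663], [0.0, 431.9917948077833, 208.6812212348876], [0.0, 0.0, 1.0]] [ 2.05078014 -1.22750332  0.51047286] [-0.30620747  0.41267366  0.79858144] 0.9962329931972789
side [[476.3795913946728, 0.0, 268.28034297165846], [0.0, 476.3795913946728, 210.25752564158577], [0.0, 0.0, 1.0]] [ 0.12151376 -2.59230358  1.6391092 ] [0.49570315 0.21136645 1.05883487] 0.9957525510204082
wrist [[365.30746328641794, 0.0, 284.0927189302857], [0.0, 365.30746328641794, 215.9187035283124], [0.0, 0.0, 1.0]] [-2.28314003 -1.77608583 -0.26322932] [-0.57454805 -0.03794535  0.37993404] 0.996296768707483
{'clock': 0.15, 'qpos': array([ 1.20100814e+00,  2.76459382e-01,  1.50584960e+00, -2.19662487e-05,
        1.36067076e+00, -1.21012083e-01]), 'qd': array([-0.00089264, -0.00223322, -0.00447919, -0.00038441, -0.00025867,
        0.00097401]), 'effort': array([ 1.70516246e-04, -4.17143941e+01, -2.46032506e+01, -2.82716383e-04,
        7.75357214e-03, -2.09106554e-05]), 'position': array([0.1414538 , 0.55692931, 0.23063   ]), 'ee_rot': array([ 0.70153177,  0.0872498 ,  0.70175532, -0.08820493]), 'contact_force': array([ 0.55697294, -0.14863422,  0.59913796]), 'moment': array([ 0.00605646,  0.05280305, -0.00080309]), 'width': 0.08528998848699028}
```

View pics/scene0.png

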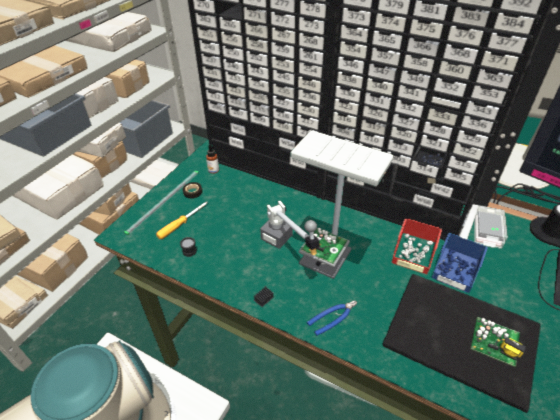

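View pics/side0.png

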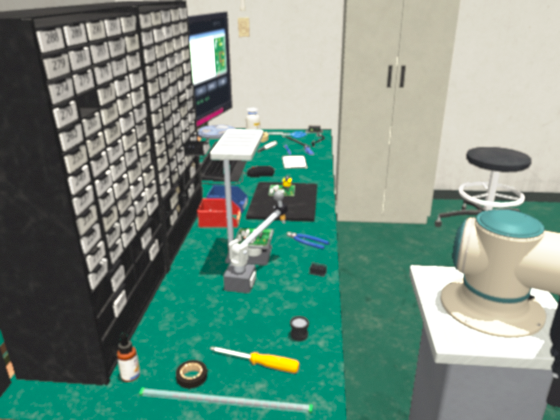

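The scene shows the holder foot near (275,235), the grey knob near (310,227), the board near (325,250) and the light head at (340,155). The side view shows the knob near (277,192) and the foot near (240,275). Next: crops and 3D points.

Run:
```python
from h import *
a=load('scene');b=load('side')
A=cv2.resize(a['pixels'][185:285,250:370],None,fx=5,fy=5,interpolation=cv2.INTER_CUBIC)
B=cv2.resize(b['pixels'][120:300,200:320],None,fx=3.3,fy=3.3,interpolation=cv2.INTER_CUBIC)[:500]
B=cv2.resize(b['pixels'][165:295,210:310],(385,500),interpolation=cv2.INTER_CUBIC)
A=cv2.resize(A,(415,346)); A=np.vstack([A,np.zeros((154,415,3),np.uint8)])
cv2.imwrite('pics/c0.png',np.hstack([A,B]))
P=pts(a);Q=pts(b)
for n,p in(('knob',(227,310)),('foot',(235,272)),('board',(240,335)),('loupe',(244,188)),('hs',(296,264)),('lightfrontL',(165,293)),('lightfrontR',(180,376)),('table',(300,200))): print(n,P[p].round(3))
print('side knob',Q[192,277].round(3),'light',Q[157,245].round(3))
for (nm,d,X) in(('sc',a,P),('sd',b,Q)):
    m=(X[...,2]>.27)&(X[...,2]<.33)&(X[...,0]<.75)&(X[...,0]>.2)&(X[...,1]>-.3)&(X[...,1]<.5)
    p=X[m]; r=cv2.minAreaRect((p[:,:2]*1000).astype(np.float32)); print(nm,'light',r,np.percentile(p[:,2],[2,50,98]), cv2.boxPoints(r).tolist())
    g=d['pixels'].astype(int); m=(X[...,2]>.045)&(X[...,2]<.3)&(X[...,0]<.75)&(X[...,0]>.2)&(X[...,1]>-.1)&(X[...,1]<.5)
    v,u=np.nonzero(m); print(u.min(),u.max(),v.min(),v.max())
```

```text
knob [ 0.475 -0.172  0.192]
foot [ 0.539 -0.042  0.042]
board [ 0.574 -0.197  0.069]
loupe [0.417 0.132 0.038]
hs [ 0.382 -0.107  0.02 ]
lightfrontL [0.759 0.012 0.095]
lightfrontR [ 0.537 -0.276  0.315]
table [ 0.367  0.082 -0.106]
side knob [ 0.49  -0.161  0.192] light [ 0.555 -0.089  0.306]
sc light ((644.4410400390625, -77.84568786621094), (408.8760070800781, 214.49819946289062), 89.06886291503906) [0.30271026 0.31705728 0.32037948] [[533.8838500976562, -280.5138244628906], [748.3536987304688, -283.99957275390625], [754.9982299804688, 124.82244873046875], [540.5283813476562, 128.30819702148438]]
207 294 91 237
sd light ((630.43017578125, -29.44012451171875), (514.9260864257812, 136.88934326171875), 72.3079605102539) [0.30045106 0.31612623 0.31964831] [[486.9794616699219, -253.9257354736328], [617.39453125, -295.5264892578125], [773.880859375, 195.0454864501953], [643.4658203125, 236.646240234375]]
94 262 159 364
```

View pics/c0.png

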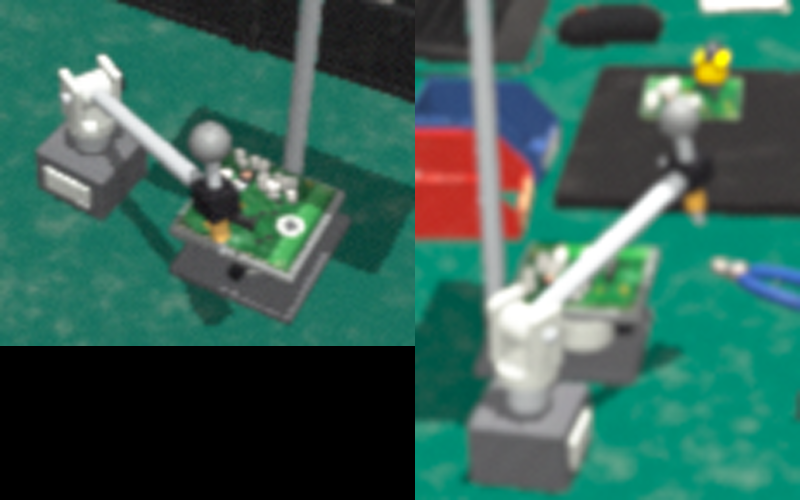

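The crop shows the knob at scene pixel (310.7,225.8) and side pixel (279.4,194.9), and the land ring at scene pixel (334.1,250.4). The arm is raised and off the land to the near side. I'll triangulate these.

Run:
```python
from h import *
from scipy.optimize import least_squares as ls
a=load('scene');b=load('side');P=pts(a);Q=pts(b)
def ray(d,u,v):
    r=R.from_rotvec(np.ravel(d['rvec'])).as_matrix();K=d['intrinsics']
    x=r.T@np.linalg.inv(K)@[u,v,1]; return -r.T@np.ravel(d['tvec']),x/np.linalg.norm(x)
o1,d1=ray(a,310.7,225.8);o2,d2=ray(b,279.4,194.9)
s=np.linalg.lstsq(np.c_[d1,-d2],o2-o1,rcond=None)[0]
print('tri knob',o1+s[0]*d1,o2+s[1]*d2)
for X in(P,Q):
    c=o1+s[0]*d1
    p=X.reshape(-1,3);p=p[(np.linalg.norm(p-c,axis=1)<.02)&(p[:,2]>c[2]-.006)]
    f=ls(lambda c:np.linalg.norm(p-c,axis=1)-.013,c,loss='soft_l1',f_scale=.001); print('sphere',len(p),f.x,np.std(f.fun))
print('land d',P[250,334],P[248:253,332:337,2].round(3).tolist())
for h in(.051,.058,.065):
    o,d=ray(a,334.1,250.4);print('land ray',h,o+d*(h-o[2])/d[2])
al=np.vstack([P.reshape(-1,3),Q.reshape(-1,3)])
fc=np.array([.55,-.04])
m=(abs(al[:,:2]-fc)<.06).all(1)
f=al[m&(al[:,2]>.008)&(al[:,2]<.047)];r=cv2.minAreaRect((f[:,:2]*1000).astype(np.float32));print('foot',len(f),r,np.percentile(f[:,2],[50,98]))
k=al[m&(al[:,2]>.07)&(al[:,2]<.15)];print('fork',len(k),k.mean(0),k.min(0),k.max(0),cv2.minAreaRect((k[:,:2]*1000).astype(np.float32)))
# light head
for X in(P,Q):
    p=X.reshape(-1,3);p=p[(p[:,2]>.306)&(p[:,2]<.322)&(abs(p[:,0]-.58)<.12)&(abs(p[:,1]+.18)<.15)]
    print('light',len(p),cv2.minAreaRect((p[:,:2]*1000).astype(np.float32)),p.min(0),p.max(0))
```

```text
tri knob [ 0.48719837 -0.1680383   0.18329669] [ 0.48514962 -0.16750514  0.18166062]
sphere 112 [ 0.48813662 -0.16699686  0.18225724] 0.00129778272407417
sphere 74 [ 0.48749376 -0.16314612  0.18043238] 0.0015694642141371269
land d [ 0.55142283 -0.20477793  0.0593126 ] [[0.059, 0.059, 0.064, 0.06, 0.062], [0.059, 0.06, 0.063, 0.06, 0.061], [0.062, 0.062, 0.059, 0.063, 0.062], [0.061, 0.062, 0.062, 0.06, 0.061], [0.061, 0.062, 0.059, 0.064, 0.06]]
land ray 0.051 [ 0.55732067 -0.20322526  0.051     ]
land ray 0.058 [ 0.55146793 -0.20512786  0.058     ]
land ray 0.065 [ 0.54561519 -0.20703047  0.065     ]
foot 1209 ((551.6195068359375, -39.53945541381836), (107.14198303222656, 116.55672454833984), 1.2268908023834229) [0.03755919 0.04657047]
fork 852 [ 0.56141899 -0.04230734  0.10063102] [ 0.52184873 -0.09994678  0.07010564] [ 0.59301411 -0.01067449  0.12638215] ((560.2452392578125, -61.27474594116211), (98.80462646484375, 46.939476013183594), 69.57588195800781)
light 2897 ((584.730712890625, -185.66461181640625), (191.22390747070312, 98.70323181152344), 88.62776947021484) [ 0.53397163 -0.28178091  0.3060314 ] [ 0.63605069 -0.08910867  0.32179258]
light 1104 ((584.1768798828125, -177.63818359375), (194.83609008789062, 93.12852478027344), 88.68247985839844) [ 0.53605654 -0.27431671  0.30600559] [ 0.63225575 -0.08120046  0.32079097]
```

```bash
cat >> h.py <<'E'
PIV=np.array([.566,-.036,.098]); LAND=np.array([.549,-.206]); TILT=np.radians(38)
def arm(phi,e): # columns: radial out, lateral, up of the arm
    return (R.from_euler('z',phi)*R.from_euler('y',-e)).as_matrix()
def knob(phi,e,piv=None): return (PIV if piv is None else piv)+arm(phi,e)@[.170,0,.042]
def tip(phi,e,piv=None): return (PIV if piv is None else piv)+arm(phi,e)@[.170,0,-.045]
PHF=np.arctan2(*(LAND-PIV[:2])[::-1])
def tool(phi,e,sgn=1,off=.020,az=0):
    x=np.array([np.sin(TILT)*np.cos(az),np.sin(TILT)*np.sin(az),-np.cos(TILT)]);y=sgn*np.array([-np.sin(az),np.cos(az),0])
    M=arm(PHF,.02).T@np.c_[x,y,np.cross(x,y)]
    Rt=arm(phi,e)@M
    return knob(phi,e)+off*Rt[:,0],R.from_matrix(Rt)
def rel(p,r,base=None):
    p0,r0=base or T()
    return (r0.inv().apply(p-p0)*100).round(2).tolist(),(r0.inv()*r).as_rotvec().round(3).tolist()
E
python3 - <<'E'
from h import *
p0,r0=T();print(r0.as_matrix().round(2))
w=load('wrist');rw=R.from_rotvec(np.ravel(w['rvec'])).as_matrix();c=-rw.T@np.ravel(w['tvec']);print('cam in tool',r0.inv().apply(c-p0),(r0.as_matrix().T@rw.T).round(2))
phi0=np.arctan2(-.167+.036,.487-.566);e0=.256
print(phi0,PHF,knob(phi0,e0),knob(PHF,.02),tip(PHF,.02))
for s in(1,-1):
    p,r=tool(phi0,e0,s,off=-.10);print(s,p,r.as_matrix().round(2).tolist(),rel(p,r))
E
```

```text
[[-0.    0.25  0.97]
 [-0.    0.97 -0.25]
 [-1.   -0.   -0.  ]]
cam in tool [-0.14188601  0.00091615 -0.07523859] [[ 0.   -0.29  0.96]
 [ 1.    0.   -0.  ]
 [ 0.    0.96  0.29]]
-2.1134579757745744 -1.6704649792860582 [ 0.48656222 -0.16772594  0.18167744] [ 0.54917133 -0.20428672  0.14339137] [ 0.5489982  -0.20601797  0.05640877]
1 [ 0.44054151 -0.12541255  0.2597266 ] [[0.46, 0.41, 0.79], [-0.42, 0.88, -0.22], [-0.78, -0.23, 0.58]] ([-2.84, -58.77, 45.79], [0.109, -0.612, -0.285])
-1 [ 0.44054151 -0.12541255  0.2597266 ] [[0.46, -0.41, -0.79], [-0.42, -0.88, 0.22], [-0.78, 0.23, -0.58]] ([-2.84, -58.77, 45.79], [-2.863, 0.425, -0.912])
```

```bash
python3 -m creep '{"delta_pos":[[-2.84,-58.77,45.79],[-2.84,-58.77,45.79],[-2.84,-58.77,45.79],[-2.84,-58.77,45.79],[-2.84,-58.77,45.79],[-2.84,-58.77,45.79],[-2.84,-58.77,45.79],[-2.84,-58.77,45.79],[-2.84,-58.77,45.79],[-2.84,-58.77,45.79]],"dr":[[0.109,-0.612,-0.285],[0.109,-0.612,-0.285],[0.109,-0.612,-0.285],[0.109,-0.612,-0.285],[0.109,-0.612,-0.285],[0.109,-0.612,-0.285],[0.109,-0.612,-0.285],[0.109,-0.612,-0.285],[0.109,-0.612,-0.285],[0.109,-0.612,-0.285]]}'
python3 - <<'E'
from h import *
print(rel(*tool(-2.1135,.256,1,off=-.10)))
E
```

```text
clock: 1.15
position: [0.3423, 0.0983, 0.2503]
ee_rot: [0.855, -0.005, 0.458, -0.244]
contact_force: [1.3, 0.2, -0.3]
width: 0.0854
([13.21, -15.88, 13.07], [0.001, 0.001, -0.003])
```

```bash
python3 -m creep '{"delta_pos":[[13.21,-15.88,13.07],[13.21,-15.88,13.07],[13.21,-15.88,13.07],[13.21,-15.88,13.07],[13.21,-15.88,13.07],[13.21,-15.88,13.07],[13.21,-15.88,13.07]],"dr":[[0,0,0],[0,0,0],[0,0,0],[0,0,0],[0,0,0],[0,0,0],[0,0,0]]}' 0.3
python3 - <<'E'
from h import *
d=grab('wrist');P=pts(d);im=d['pixels'].copy()
k=knob(-2.1135,.256);print(proj(d,[k,[.549,-.206,.061],PIV]),rel(*tool(-2.1135,.256,1,off=-.10)))
cv2.imwrite('pics/w1.png',im)
E
```

```text
clock: 1.85
position: [0.439, -0.1267, 0.2594]
ee_rot: [0.854, -0.002, 0.458, -0.247]
contact_force: [0.5, 0.1, 0.5]
width: 0.0558
[[285.77562117 219.09161462]
 [304.90804514 167.69307662]
 [495.22641635 183.54863642]] ([0.05, -0.0, 0.17], [-0.003, -0.002, -0.0])
```

View pics/w1.png

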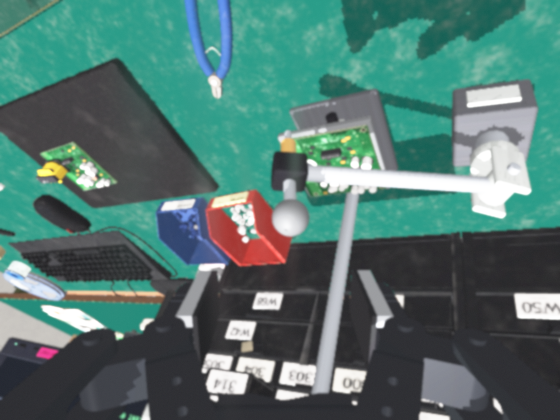

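The wrist view is rotated. The knob is at (290,217) and the fork at (500,180), both within about 5 px of prediction. The land is hidden behind the head. I'll refine with wrist depth.

Run:
```python
from h import *
from scipy.optimize import least_squares as ls
d=load('wrist');P=pts(d)
c=knob(-2.1135,.256);p=P.reshape(-1,3)
s=p[np.linalg.norm(p-c,axis=1)<.02]; print(len(s))
f=ls(lambda c:np.linalg.norm(s-c,axis=1)-.013,c,loss='soft_l1',f_scale=.001);print('knob',f.x,np.std(f.fun),proj(d,f.x))
hsv=cv2.cvtColor(d['pixels'],cv2.COLOR_BGR2GRAY)
cr=cv2.GaussianBlur(hsv[190:245,265:320],(3,3),0)
print(cv2.HoughCircles(cr,cv2.HOUGH_GRADIENT,1,30,param1=80,param2=10,minRadius=12,maxRadius=24))
A=P[150:215,330:470].reshape(-1,3);A=A[(A[:,2]>.08)&(A[:,2]<.16)]
m=A.mean(0);u=np.linalg.svd(A-m)[2][0];u=u*np.sign(-u[1]);print('arm',len(A),m,u,'az',np.arctan2(u[1],u[0]),'e',np.arcsin(u[2]))
print('arm az line at knob->pivot', m)
F=P[130:220,460:540].reshape(-1,3);F=F[(F[:,2]>.075)&(F[:,2]<.14)];print('fork',len(F),F.mean(0),np.percentile(F,[2,98],axis=0))
t=P[85:135,455:535].reshape(-1,3);t=t[(t[:,2]>.04)&(t[:,2]<.049)];print(len(t));r=cv2.minAreaRect((t[:,:2]*1000).astype(np.float32));print('foottop',r,cv2.boxPoints(r).tolist())
```

```text
1160
knob [ 0.48640344 -0.1643648   0.17974691] 0.0009257926960447603 [[290.57293703 216.36364681]]
[[[23.5 29.5 16.6]]]
arm 2281 [ 0.52228056 -0.10078708  0.12132018] [-0.51977052 -0.81706781  0.24947706] az -2.137367222636649 e 0.25214020316448904
arm az line at knob->pivot [ 0.52228056 -0.10078708  0.12132018]
fork 2966 [ 0.55988149 -0.03537807  0.10102086] [[ 0.54682101 -0.05821413  0.07528774]
 [ 0.58484721 -0.01523095  0.11426057]]
1976
foottop ((551.8890991210938, -31.854080200195312), (61.107933044433594, 29.899839401245117), 82.40188598632812) [[533.0304565429688, -60.163047790527344], [562.6677856445312, -64.11651611328125], [570.7477416992188, -3.5451126098632812], [541.1104125976562, 0.408355712890625]]
```

```bash
cat >> h.py <<'E'
PIV=np.array([.567,-.034,.098]); PHF=np.arctan2(*(LAND-PIV[:2])[::-1])
E
python3 - <<'E'
from h import *
print(knob(-2.127,.25),PHF)
print(rel(*tool(-2.127,.25,1,off=.02)))
E
```

```text
[ 0.48552211 -0.16506218  0.18075299] -1.6750679387225513
([11.96, 0.21, -0.0], [0.008, 0.0, -0.0])
```

```bash
python3 -m creep '{"delta_pos":[[4,0.25,0.05],[7,0.25,0.05],[9,0.25,0.05],[11,0.25,0.05],[12,0.25,0.05],[12,0.25,0.05]],"dr":[[0,0,0],[0,0,0],[0,0,0],[0,0,0],[0,0,0],[0,0,0]]}' 0.3
python3 - <<'E'
from h import *
d=grab('wrist');cv2.imwrite('pics/w2.png',d['pixels'])
p,r=T();print('knob in tool',r.inv().apply(np.array([.4864,-.1644,.180])-p))
E
```

```text
clock: 2.5
position: [0.4966, -0.1697, 0.1639]
ee_rot: [0.854, -0.005, 0.46, -0.242]
contact_force: [0.4, 0.5, 0.7]
width: 0.0554
knob in tool [-0.01894806 -0.00290169 -0.00050035]
```

View pics/w2.png

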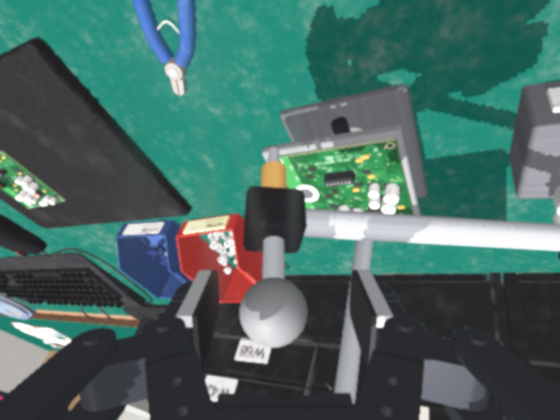

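The knob at (273,312) sits between the open fingers, about 3 mm left of centre. The land ring is visible at (307,193). I'll centre on the knob and close, and triangulate the land using this second view.

```bash
python3 -m creep '{"delta_pos":[[0,-0.28,-0.05],[0,-0.28,-0.05]],"dr":[[0,0,0],[0,0,0]]}' && python3 -m creep '{"delta_pos":[[0,0,0],[0,0,0],[0,0,0],[0,0,0],[0,0,0],[0,0,0],[0,0,0],[0,0,0]],"dr":[[0,0,0],[0,0,0],[0,0,0],[0,0,0],[0,0,0],[0,0,0],[0,0,0],[0,0,0]]}' -1 50
python3 - <<'E'
from h import *
a=load('scene');b=load('wrist')
def ray(d,u,v):
    r=R.from_rotvec(np.ravel(d['rvec'])).as_matrix();K=d['intrinsics']
    x=r.T@np.linalg.inv(K)@[u,v,1]; return -r.T@np.ravel(d['tvec']),x/np.linalg.norm(x)
o1,d1=ray(a,334.1,250.4);o2,d2=ray(b,307,193)
s=np.linalg.lstsq(np.c_[d1,-d2],o2-o1,rcond=None)[0];print(o1+s[0]*d1,o2+s[1]*d2)
print('depth',np.median(pts(b)[189:198,302:312].reshape(-1,3),axis=0))
p,r=T();k=p-.020*r.as_matrix()[:,0];print('grasp pt',k,k-PIV,np.hypot(*(k-PIV)[:2]),np.arctan2(*(k-PIV)[1::-1]))
s=manip.get_state();print(s['contact_force'],s['moment'])
E
```

```text
clock: 2.75
position: [0.4951, -0.1739, 0.1669]
ee_rot: [0.855, -0.005, 0.458, -0.244]
contact_force: [0.8, 0.1, 0.9]
width: 0.0554
clock: 3.55
position: [0.4958, -0.1739, 0.1663]
ee_rot: [0.855, -0.003, 0.457, -0.243]
contact_force: [1.6, 5.3, 0.1]
width: 0.0232
[ 0.55410168 -0.20427168  0.05484997] [ 0.55363152 -0.20437053  0.05443   ]
depth [ 0.54649884 -0.19993586  0.05948312]
grasp pt [ 0.48656796 -0.16555656  0.1819421 ] [-0.08043204 -0.13155656  0.0839421 ] 0.15419611151483736 -2.1195469758928103
[1.64862987 5.25621308 0.10546687] [0.844858   0.14169194 0.44569454]
```

Run:
```python
from h import *
d=grab('wrist');cv2.imwrite('pics/w3.png',cv2.resize(d['pixels'][130:420,150:420],None,fx=1.8,fy=1.8))
```

```text
(no output)
```

View pics/w3.png

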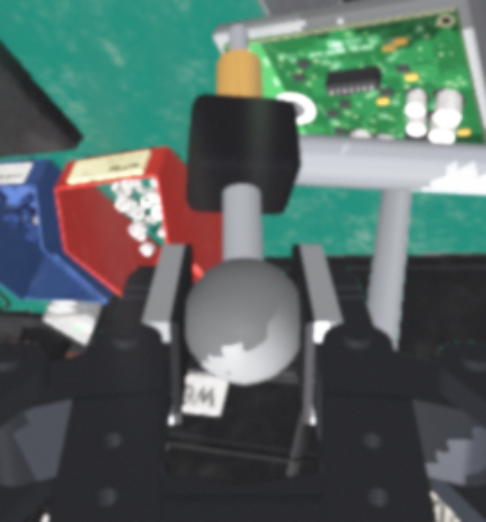

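The ball sits between the pads, with the barrel and land ring visible behind it. Now I'll swing in steps of rotation about the pivot.

```bash
cat >> h.py <<'E'
def swingrows(angs,dips=None,lev=None):
    p,r=T();out=[]
    for i,a in enumerate(angs):
        q=R.from_euler('z',a)
        if dips is not None: q=R.from_rotvec(np.array([np.sin(lev),-np.cos(lev),0])*dips[i])*q
        out.append(rel(PIV+q.apply(p-PIV),q*r,(p,r)))
    print('"delta_pos":',[o[0] for o in out],'"dr":',[o[1] for o in out])
def rep(off=.020):
    p,r=T();k=p-off*r.as_matrix()[:,0];v=k-PIV;phi=np.arctan2(v[1],v[0])
    rad=np.hypot(v[0],v[1]);e=np.arctan2(v[2],rad)-np.arctan2(.042,.170)
    s=manip.get_state();print('knob',k.round(4),'phi %.3f e %.3f R %.4f'%(phi,e,np.hypot(rad,v[2])),'tip',tip(phi,e).round(4),'F',s['contact_force'].round(1),'M',s['moment'].round(2),'w',round(s['width'],4),'t',s['clock'])
E
python3 - <<'E'
from h import *
rep();swingrows(np.radians([2,4,6,8,10,12,12]))
E
```

```text
knob [ 0.4866 -0.1655  0.1819] phi -2.120 e 0.256 R 0.1755 tip [ 0.4753 -0.184   0.0975] F [1.1 5.3 0. ] M [0.84 0.14 0.4 ] w 0.0233 t 3.6
"delta_pos": [[0.33, -0.01, 0.44], [0.65, 0.0, 0.88], [0.98, 0.03, 1.32], [1.29, 0.08, 1.77], [1.61, 0.15, 2.21], [1.91, 0.23, 2.66], [1.91, 0.23, 2.66]] "dr": [[-0.027, -0.008, 0.02], [-0.054, -0.016, 0.041], [-0.082, -0.024, 0.061], [-0.109, -0.032, 0.081], [-0.136, -0.04, 0.102], [-0.163, -0.048, 0.122], [-0.163, -0.048, 0.122]]
```

```bash
python3 -m creep '{"delta_pos":[[0.33,-0.01,0.44],[0.65,0,0.88],[0.98,0.03,1.32],[1.29,0.08,1.77],[1.61,0.15,2.21],[1.91,0.23,2.66],[1.91,0.23,2.66]],"dr":[[-0.027,-0.008,0.020],[-0.054,-0.016,0.041],[-0.082,-0.024,0.061],[-0.109,-0.032,0.081],[-0.136,-0.040,0.102],[-0.163,-0.048,0.122],[-0.163,-0.048,0.122]]}'
python3 - <<'E'
from h import *
rep();swingrows(np.radians([2,4,6,8,10,12,12]))
E
```

```text
clock: 4.3
position: [0.5254, -0.1862, 0.1657]
ee_rot: [0.876, -0.05, 0.455, -0.154]
contact_force: [1.2, 7.9, 0.6]
width: 0.023
knob [ 0.5147 -0.1799  0.1813] phi -1.915 e 0.251 R 0.1760 tip [ 0.5076 -0.1995  0.0966] F [1.2 7.9 0.6] M [ 1.11 -0.04  0.81] w 0.023 t 4.3
"delta_pos": [[0.33, -0.01, 0.44], [0.66, -0.0, 0.88], [0.98, 0.03, 1.33], [1.3, 0.07, 1.78], [1.61, 0.14, 2.22], [1.92, 0.22, 2.67], [1.92, 0.22, 2.67]] "dr": [[-0.027, -0.008, 0.02], [-0.055, -0.016, 0.041], [-0.082, -0.024, 0.061], [-0.109, -0.032, 0.081], [-0.136, -0.04, 0.101], [-0.164, -0.048, 0.122], [-0.164, -0.048, 0.122]]
```

```bash
python3 -m creep '{"delta_pos":[[0.33,0.03,0.44],[0.66,0.05,0.88],[0.98,0.08,1.33],[1.3,0.15,1.78],[1.61,0.22,2.22],[1.92,0.32,2.67],[1.92,0.32,2.67]],"dr":[[-0.027,-0.008,0.020],[-0.055,-0.016,0.041],[-0.082,-0.024,0.061],[-0.109,-0.032,0.081],[-0.136,-0.040,0.101],[-0.164,-0.048,0.122],[-0.164,-0.048,0.122]]}'
python3 - <<'E'
from h import *
rep()
w=grab('wrist');s=grab('scene')
A=cv2.resize(s['pixels'][195:285,280:380],(444,400),interpolation=cv2.INTER_CUBIC)
B=cv2.resize(w['pixels'][60:400,170:470],(353,400),interpolation=cv2.INTER_CUBIC)
cv2.imwrite('pics/c4.png',np.hstack([A,B]))
E
```

```text
clock: 5.0
position: [0.5583, -0.1917, 0.166]
ee_rot: [0.887, -0.098, 0.447, -0.062]
contact_force: [-2.2, 1.0, 3.6]
width: 0.0232
knob [ 0.5465 -0.1877  0.1817] phi -1.703 e 0.252 R 0.1762 tip [ 0.5438 -0.2083  0.0969] F [-2.2  1.   3.6] M [0.15 0.16 0.09] w 0.0232 t 5.0
```

View pics/c4.png

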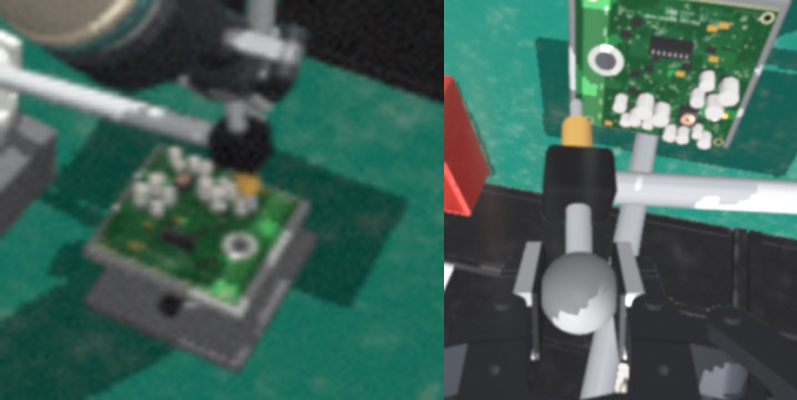

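The scene crop shows the land at (333.6,250.2). The wrist crop shows the land at (306.8,111.8) and the plunger tip near (282,147). I'll measure tip and land in the same views.

```bash
cat >> h.py <<'E'
def ray(d,u,v,h=None):
    r=R.from_rotvec(np.ravel(d['rvec'])).as_matrix();K=d['intrinsics']
    x=r.T@np.linalg.inv(K)@[u,v,1];o=-r.T@np.ravel(d['tvec'])
    return (o,x/np.linalg.norm(x)) if h is None else o+x*(h-o[2])/x[2]
E
python3 - <<'E'
from h import *
w=load('wrist');s=load('scene')
g=cv2.cvtColor(w['pixels'],cv2.COLOR_BGR2HSV)
# land centroid: low saturation bright blob
def blob(d,u,v,n):
    h=cv2.cvtColor(d['pixels'],cv2.COLOR_BGR2HSV)[v-n:v+n,u-n:u+n]
    m=(h[...,1]<70)&(h[...,2]>110);l,lab,st,ce=cv2.connectedComponentsWithStats(m.astype(np.uint8))
    return [(st[i,4],(ce[i]+[u-n,v-n]).round(1)) for i in range(1,l) if st[i,4]>8]
print(blob(w,307,112,20),blob(s,334,250,8))
o1,d1=ray(w,306.8,111.8);o2,d2=ray(s,333.6,250.2)
t=np.linalg.lstsq(np.c_[d1,-d2],o2-o1,rcond=None)[0];print('tri',o1+t[0]*d1,o2+t[1]*d2)
for h in(.054,.058,.062):print(h,ray(w,306.8,111.8,h),ray(s,333.6,250.2,h))
W=pts(w);print('dep',np.median(W[106:118,300:314].reshape(-1,3),0))
print('tip ray',ray(w,282,146,.097),ray(w,282,150,.097),proj(w,[.5438,-.2083,.0969]),'knob pix pred',proj(w,[.5465,-.1877,.1817]))
# board plane from depth, green pixels
b=w['pixels'][60:170,290:440].reshape(-1,3).astype(int);X=W[60:170,290:440].reshape(-1,3)
m=(b[:,1]>b[:,2]*1.4)&(b[:,1]>b[:,0]*1.4)&(X[:,2]>.04)&(X[:,2]<.075);print('board z',np.percentile(X[m][:,2],[10,50,90]),m.sum())
E
```

```text
[(np.int32(698), array([307.3, 110.9]))] [(np.int32(39), array([333.5, 249.9]))]
tri [ 0.55276124 -0.20296303  0.05453044] [ 0.55373832 -0.20308809  0.05531321]
0.054 [ 0.55317427 -0.20305623  0.054     ] [ 0.55483634 -0.20272898  0.054     ]
0.058 [ 0.55005969 -0.20235341  0.058     ] [ 0.5514918  -0.20382281  0.058     ]
0.062 [ 0.54694511 -0.20165058  0.062     ] [ 0.54814726 -0.20491664  0.062     ]
dep [ 0.5486808  -0.20228648  0.05934084]
tip ray [ 0.54295062 -0.20781991  0.097     ] [ 0.54574328 -0.20789473  0.097     ] [[281.18531517 146.96886591]] knob pix pred [[281.57253052 310.6008139 ]]
board z [0.05785407 0.05858175 0.05931053] 8507
```

Run:
```python
from h import *
swingrows([.016,.031,.031,.031,.031,.031,.031,.031,.031,.031],[0,0,0,-.03,-.06,-.09,-.12,-.15,-.175,-.175],-1.672)
```

```text
"delta_pos": [[0.15, -0.01, 0.2], [0.29, -0.01, 0.39], [0.29, -0.01, 0.39], [0.69, -0.09, 0.08], [1.09, -0.16, -0.24], [1.49, -0.21, -0.56], [1.9, -0.25, -0.87], [2.3, -0.27, -1.19], [2.64, -0.27, -1.45], [2.64, -0.27, -1.45]] "dr": [[-0.012, -0.004, 0.009], [-0.024, -0.007, 0.018], [-0.024, -0.007, 0.018], [-0.006, -0.01, 0.042], [0.012, -0.013, 0.065], [0.031, -0.015, 0.089], [0.049, -0.018, 0.112], [0.068, -0.021, 0.136], [0.083, -0.023, 0.155], [0.083, -0.023, 0.155]]
```

```bash
python3 -m creep '{"delta_pos":[[0.15,-0.01,0.2],[0.29,-0.01,0.39],[0.29,-0.01,0.39],[0.69,-0.09,0.08],[1.09,-0.16,-0.24],[1.49,-0.21,-0.56],[1.9,-0.25,-0.87],[2.3,-0.27,-1.19],[2.64,-0.27,-1.45],[2.64,-0.27,-1.45]],"dr":[[-0.012,-0.004,0.009],[-0.024,-0.007,0.018],[-0.024,-0.007,0.018],[-0.006,-0.010,0.042],[0.012,-0.013,0.065],[0.031,-0.015,0.089],[0.049,-0.018,0.112],[0.068,-0.021,0.136],[0.083,-0.023,0.155],[0.083,-0.023,0.155]]}'
python3 - <<'E'
from h import *
rep()
w=grab('wrist');s=grab('scene');print('knob pix',proj(s,knob(-1.672,.07)))
A=cv2.resize(s['pixels'][205:275,290:370],(457,400),interpolation=cv2.INTER_CUBIC)
B=cv2.resize(w['pixels'][20:320,180:420],(320,400),interpolation=cv2.INTER_CUBIC)
cv2.imwrite('pics/c5.png',np.hstack([A,B]))
E
```

```text
clock: 6.1
position: [0.5788, -0.1932, 0.1624]
ee_rot: [0.888, -0.029, 0.457, -0.03]
contact_force: [-1.5, -7.2, 10.2]
width: 0.0233
knob [ 0.5672 -0.1916  0.1786] phi -1.570 e 0.231 R 0.1771 tip [ 0.5672 -0.2098  0.0931] F [-1.5 -7.2 10.2] M [-0.97 -0.53 -0.96] w 0.0233 t 6.1
knob pix [[334.92508603 222.50443668]]
```

View pics/c5.png

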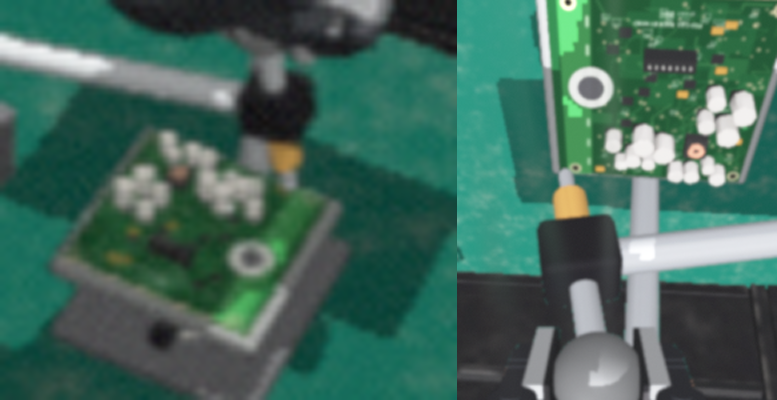

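The scene crop shows the probe still raised and swung past the land. The move came out mostly sideways, so I'll check the joint limits.

```bash
python3 - <<'E'
from h import *
s=manip.get_state();print(s['qpos'].round(3),s['qd'].round(3));p,r=T();print(r.as_matrix().round(3),p)
E
python3 -m creep '{"delta_pos":[[0,0,0]],"dr":[[0,0,0]]}'
```

```text
[-0.594  0.153  2.063  0.662  0.434 -2.701] [ 0.004 -0.001  0.002 -0.001 -0.004 -0.   ]
[[ 0.581  0.026  0.814]
 [-0.08   0.996  0.025]
 [-0.81  -0.08   0.581]] [ 0.57872344 -0.19310093  0.16258812]
clock: 6.3
position: [0.5787, -0.1931, 0.1626]
ee_rot: [0.889, -0.03, 0.457, -0.03]
contact_force: [-2.1, -8.3, 9.2]
width: 0.0231
```

Joint 6 has run into its limit because the wrist is nearly straight. I'll let go (the arm holds by friction), back off and re-grip with a lean closer to the robot's own plane.

```bash
python3 -m creep '{"delta_pos":[[0,0,0],[0,0,0],[0,0,0],[0,0,0],[-3,0,0],[-6,0,0],[-9,0,0],[-9,0,0]],"dr":[[0,0,0],[0,0,0],[0,0,0],[0,0,0],[0,0,0],[0,0,0],[0,0,0],[0,0,0]]}' 0.3
cat >> h.py <<'E'
TILT=np.radians(34)
E
python3 - <<'E'
from h import *
rep(-.07)
w=grab('wrist');p=pts(w).reshape(-1,3)
from scipy.optimize import least_squares as ls
c=knob(-1.570,.231);s=p[np.linalg.norm(p-c,axis=1)<.022]
f=ls(lambda c:np.linalg.norm(s-c,axis=1)-.013,c,loss='soft_l1',f_scale=.001);print('knob',f.x,np.std(f.fun),len(s),c)
v=f.x-PIV;phi=np.arctan2(v[1],v[0]);e=np.arctan2(v[2],np.hypot(v[0],v[1]))-np.arctan2(.042,.17);print(phi,e,np.linalg.norm(v))
P,r=tool(phi,e,1,-.07,-.35);print(r.as_matrix().round(2).tolist(),rel(P,r))
E
```

```text
clock: 7.1
position: [0.5232, -0.1817, 0.2343]
ee_rot: [0.887, -0.028, 0.46, -0.025]
contact_force: [0.5, 0.1, -0.1]
width: 0.0554
knob [ 0.5636 -0.1866  0.1772] phi -1.593 e 0.237 R 0.1720 tip [ 0.563  -0.2098  0.0941] F [ 0.5  0.1 -0.1] M [ 0.02  0.28 -0.03] w 0.0554 t 7.1
knob [ 0.56462713 -0.19032478  0.17568578] 0.0010728424069290385 1458 [ 0.56712412 -0.18986845  0.17780608]
-1.5859742476779215 0.21895106806548487 0.174579921352092
[[0.54, 0.26, 0.8], [-0.31, 0.95, -0.1], [-0.79, -0.19, 0.59]] ([0.26, 1.22, 0.25], [0.128, 0.004, -0.241])
```

```bash
python3 -m creep '{"delta_pos":[[0.26,1.22,0.25],[0.26,1.22,0.25],[0.26,1.22,0.25],[0.26,1.22,0.25],[0.26,1.22,0.25]],"dr":[[0.128,0.004,-0.241],[0.128,0.004,-0.241],[0.128,0.004,-0.241],[0.128,0.004,-0.241],[0.128,0.004,-0.241]]}'
python3 - <<'E'
from h import *
print(manip.get_state()['qpos'].round(3))
print(rel(*tool(-1.586,.219,1,.020,-.35)))
E
```

```text
clock: 7.65
position: [0.527, -0.1675, 0.2272]
ee_rot: [0.876, -0.026, 0.456, -0.159]
contact_force: [-1.0, -0.2, -0.2]
width: 0.0555
[-0.378 -0.021  2.082 -0.2    0.432 -1.596]
([8.76, -0.28, 0.28], [0.001, -0.005, -0.003])
```

```bash
python3 -m creep '{"delta_pos":[[3,-0.28,0.25],[5.5,-0.28,0.25],[7.5,-0.28,0.25],[8.8,-0.28,0.25],[8.8,-0.28,0.25]],"dr":[[0,0,0],[0,0,0],[0,0,0],[0,0,0],[0,0,0]]}' && python3 -m creep '{"delta_pos":[[0,0,0],[0,0,0],[0,0,0],[0,0,0],[0,0,0],[0,0,0],[0,0,0]],"dr":[[0,0,0],[0,0,0],[0,0,0],[0,0,0],[0,0,0],[0,0,0],[0,0,0]]}' -1 50
python3 - <<'E'
from h import *
rep();print(manip.get_state()['qpos'].round(3))
a=-1.672-(-1.586)
swingrows([a/3,2*a/3,a,a])
E
```

```text
clock: 8.15
position: [0.5751, -0.1985, 0.1588]
ee_rot: [0.875, -0.025, 0.457, -0.159]
contact_force: [-1.2, 0.5, -0.2]
width: 0.0554
clock: 8.85
position: [0.575, -0.1974, 0.1624]
ee_rot: [0.876, -0.025, 0.454, -0.159]
contact_force: [1.9, 5.5, -1.9]
width: 0.0235
knob [ 0.5643 -0.1913  0.1782] phi -1.588 e 0.229 R 0.1766 tip [ 0.5639 -0.2098  0.0928] F [ 1.9  5.5 -1.9] M [0.83 0.23 0.57] w 0.0235 t 8.85
[-0.405  0.146  2.099 -0.278  0.245 -1.528]
"delta_pos": [[-0.25, -0.14, -0.38], [-0.5, -0.26, -0.75], [-0.75, -0.37, -1.13], [-0.75, -0.37, -1.13]] "dr": [[0.023, 0.005, -0.017], [0.045, 0.011, -0.034], [0.068, 0.016, -0.05], [0.068, 0.016, -0.05]]
```

```bash
python3 -m creep '{"delta_pos":[[-0.25,-0.14,-0.38],[-0.5,-0.26,-0.75],[-0.75,-0.35,-1.13],[-0.75,-0.35,-1.13]],"dr":[[0.023,0.005,-0.017],[0.045,0.011,-0.034],[0.068,0.016,-0.050],[0.068,0.016,-0.050]]}'
python3 - <<'E'
from h import *
rep();print(manip.get_state()['qpos'].round(3))
print('rigid');swingrows([0]*5,[-.03,-.06,-.09,-.12,-.12],-1.672)
p,r=T();print('fixed ori')
for de in(-.03,-.06,-.09,-.12,-.15):print(rel(p+knob(-1.672,.225+de)-knob(-1.672,.225),r))
E
```

```text
clock: 9.25
position: [0.5616, -0.1971, 0.1628]
ee_rot: [0.869, -0.006, 0.454, -0.196]
contact_force: [3.6, 5.6, -3.1]
width: 0.023
knob [ 0.5514 -0.1902  0.1786] phi -1.670 e 0.232 R 0.1764 tip [ 0.5495 -0.2089  0.0933] F [ 3.6  5.6 -3.1] M [0.86 0.26 0.55] w 0.023 t 9.25
[-0.369  0.136  2.112 -0.535  0.278 -1.183]
rigid
"delta_pos": [[0.44, -0.09, -0.27], [0.88, -0.16, -0.55], [1.32, -0.21, -0.83], [1.76, -0.25, -1.12], [1.76, -0.25, -1.12]] "dr": [[0.016, 0.007, 0.024], [0.033, 0.014, 0.048], [0.049, 0.022, 0.072], [0.065, 0.029, 0.097], [0.065, 0.029, 0.097]]
fixed ori
([0.44, -0.13, -0.26], [0.0, 0.0, 0.0])
([0.88, -0.24, -0.52], [0.0, 0.0, 0.0])
([1.32, -0.34, -0.79], [0.0, 0.0, 0.0])
([1.76, -0.43, -1.06], [0.0, 0.0, 0.0])
([2.2, -0.5, -1.34], [0.0, 0.0, 0.0])
```

```bash
python3 -m creep '{"delta_pos":[[0.44,-0.09,-0.27],[0.88,-0.16,-0.55],[1.32,-0.21,-0.83],[1.76,-0.25,-1.12],[1.76,-0.25,-1.12]],"dr":[[0.016,0.007,0.024],[0.033,0.014,0.048],[0.049,0.022,0.072],[0.065,0.029,0.097],[0.065,0.029,0.097]]}'
python3 - <<'E'
from h import *
rep();print(manip.get_state()['qpos'].round(3))
swingrows([0]*3,[-.02,-.04,-.04],-1.672)
w=grab('wrist');s=grab('scene')
A=cv2.resize(s['pixels'][205:275,290:370],(457,400),interpolation=cv2.INTER_CUBIC)
B=cv2.resize(w['pixels'][20:320,180:420],(320,400),interpolation=cv2.INTER_CUBIC)
cv2.imwrite('pics/c6.png',np.hstack([A,B]))
E
```

```text
clock: 9.75
position: [0.5605, -0.2039, 0.1426]
ee_rot: [0.87, 0.049, 0.46, -0.169]
contact_force: [3.9, 11.1, 1.9]
width: 0.0235
knob [ 0.5501 -0.1989  0.1589] phi -1.673 e 0.110 R 0.1766 tip [ 0.5493 -0.207   0.0719] F [ 3.9 11.1  1.9] M [ 1.38 -0.32  1.24] w 0.0235 t 9.75
[-0.475  0.158  2.114  0.06   0.256 -1.774]
"delta_pos": [[0.29, -0.06, -0.18], [0.59, -0.11, -0.36], [0.59, -0.11, -0.36]] "dr": [[0.011, 0.005, 0.016], [0.022, 0.01, 0.032], [0.022, 0.01, 0.032]]
```

View pics/c6.png

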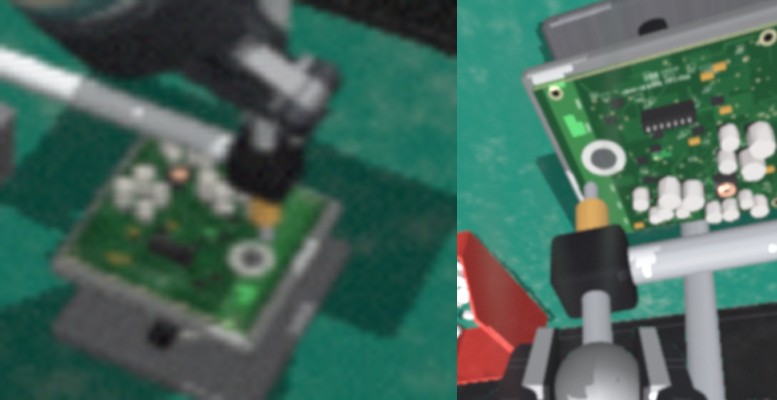

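The scene crop shows the tip about 1 cm above the board near the land. The wrist crop shows the tip at about (280.5,159) and the land at (290.3,138.5).

Run:
```python
from h import *
w=load('wrist')
for h in(.055,.058,.0605):print('land',h,ray(w,290.3,138.5,h))
for v in(155,159):print('tip',v,ray(w,280.5,v,.072))
W=pts(w)
print('pred tip px',proj(w,tip(-1.673,.110)),'dep land',np.median(W[134:143,286:295].reshape(-1,3),0),'tip dep',W[157:164,280].round(4).tolist())
```

```text
land 0.055 [ 0.55219093 -0.20301049  0.055     ]
land 0.058 [ 0.54986567 -0.20200603  0.058     ]
land 0.0605 [ 0.54792795 -0.20116898  0.0605    ]
tip 155 [ 0.54807684 -0.20596011  0.072     ]
tip 159 [ 0.55076621 -0.20695825  0.072     ]
pred tip px [[279.44322504 156.91614709]] dep land [ 0.54845733 -0.20148491  0.05945771] tip dep [[0.5475, -0.2058, 0.0742], [0.5472, -0.2056, 0.0753], [0.5468, -0.2054, 0.0765], [0.5474, -0.2056, 0.0766], [0.5479, -0.2058, 0.0768], [0.5469, -0.2052, 0.0787], [0.5477, -0.2055, 0.0786]]
```

```bash
python3 -m creep '{"delta_pos":[[0.29,-0.0,-0.18],[0.59,-0.0,-0.36],[0.59,-0.0,-0.36]],"dr":[[0.011,0.005,0.016],[0.022,0.010,0.032],[0.022,0.010,0.032]]}'
python3 - <<'E'
from h import *
rep();print(manip.get_state()['qpos'].round(3))
swingrows([0]*3,[-.01,-.02,-.02],-1.672)
w=grab('wrist');print('tip px',proj(w,tip(-1.673,.07)))
E
```

```text
clock: 10.15
position: [0.561, -0.2053, 0.1365]
ee_rot: [0.87, 0.065, 0.461, -0.16]
contact_force: [1.6, 7.2, 3.7]
width: 0.0232
knob [ 0.5506 -0.2009  0.153 ] phi -1.669 e 0.074 R 0.1765 tip [ 0.5501 -0.206   0.0658] F [1.6 7.2 3.7] M [ 0.66 -0.12  0.72] w 0.0232 t 10.15
[-0.505  0.168  2.114  0.235  0.267 -1.948]
"delta_pos": [[0.15, -0.03, -0.09], [0.29, -0.06, -0.18], [0.29, -0.06, -0.18]] "dr": [[0.005, 0.002, 0.008], [0.011, 0.005, 0.016], [0.011, 0.005, 0.016]]
tip px [[278.94896781 155.09760165]]
```

```bash
python3 -m creep '{"delta_pos":[[0.15,0,-0.09],[0.29,0.0,-0.18],[0.29,0.0,-0.18]],"dr":[[0,0,0],[0,0,0],[0,0,0]]}'
python3 -c "
from h import *
rep()"
python3 -m creep '{"delta_pos":[[0.15,0,-0.09],[0.15,0.0,-0.09]],"dr":[[0,0,0],[0,0,0]]}'
python3 - <<'E'
from h import *
rep();print(manip.get_state()['qpos'].round(3))
w=grab('wrist')
cv2.imwrite('pics/c7.png',cv2.resize(w['pixels'][100:240,210:350],(600,600),interpolation=cv2.INTER_CUBIC))
E
```

```text
clock: 10.5
position: [0.5617, -0.2061, 0.1339]
ee_rot: [0.871, 0.065, 0.461, -0.161]
contact_force: [-1.0, 4.0, 5.7]
width: 0.0234
knob [ 0.5512 -0.2017  0.1503] phi -1.665 e 0.059 R 0.1764 tip [ 0.5508 -0.2056  0.0631] F [-1.   4.   5.7] M [ 0.35 -0.06  0.43] w 0.0234 t 10.5
clock: 10.7
position: [0.5619, -0.2065, 0.1324]
ee_rot: [0.871, 0.064, 0.46, -0.161]
contact_force: [-3.4, 2.9, 6.5]
width: 0.0234
knob [ 0.5514 -0.202   0.1489] phi -1.663 e 0.051 R 0.1763 tip [ 0.5511 -0.2053  0.0617] F [-3.4  2.9  6.5] M [ 0.38 -0.01  0.37] w 0.0234 t 10.7
[-0.505  0.176  2.12   0.247  0.25  -1.961]
```

View pics/c7.png

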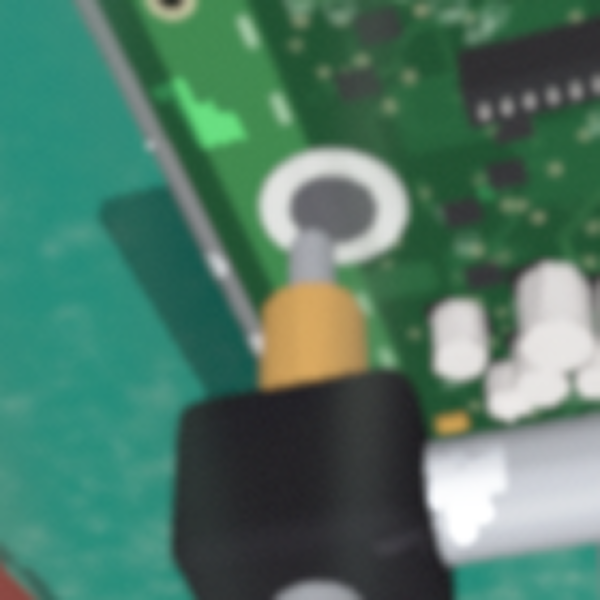

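Run:
```python
from h import *
w=load('wrist');W=pts(w)
L=np.median(W[143:152,284:292].reshape(-1,3),0);print('land dep',L,[ray(w,287.7,148.3,h).round(4).tolist() for h in(.056,.0585,.0595)])
print('tip',[ray(w,282.8,153.5,h).round(4).tolist() for h in(.0585,.060,.0617,.063)])
print('pl dep',W[152:170:2,283].round(4).tolist())
print('pred px tip',proj(w,tip(-1.663,.051)),'barrel end',proj(w,tip(-1.663,.051)+[0,0,.0]))
print(ray(w,287.7,148.3)[1])
```

```text
land dep [ 0.54777282 -0.20152592  0.05946728] [[0.5515, -0.2028, 0.056], [0.5494, -0.202, 0.0585], [0.5486, -0.2017, 0.0595]]
tip [[0.552, -0.2057, 0.0585], [0.5508, -0.2052, 0.06], [0.5494, -0.2046, 0.0617], [0.5483, -0.2042, 0.063]]
pl dep [[0.55, -0.2048, 0.0598], [0.5473, -0.2036, 0.0646], [0.548, -0.2039, 0.0654], [0.5475, -0.2036, 0.0674], [0.547, -0.2033, 0.0695], [0.5475, -0.2035, 0.0704], [0.5473, -0.2033, 0.0721], [0.5447, -0.2022, 0.0765], [0.5455, -0.2025, 0.077]]
pred px tip [[282.69791764 156.24596609]] barrel end [[282.69791764 156.24596609]]
[ 0.61378068 -0.24177043 -0.7515453 ]
```

Run:
```python
from h import *
p,r=T();k=knob(-1.667,.051)
for de in(-.01,-.02,-.03,-.04,-.05,-.06):print(de,rel(p+knob(-1.667,.051+de)-k,r)[0])
```

```text
-0.01 [0.15, -0.04, -0.09]
-0.02 [0.29, -0.08, -0.17]
-0.03 [0.44, -0.12, -0.26]
-0.04 [0.59, -0.16, -0.35]
-0.05 [0.73, -0.19, -0.44]
-0.06 [0.88, -0.23, -0.53]
```

```bash
python3 -m creep '{"delta_pos":[[0.15,-0.03,-0.10],[0.29,-0.06,-0.19],[0.29,-0.06,-0.19]],"dr":[[0,0,0],[0,0,0],[0,0,0]]}'
python3 -c "
from h import *
rep()"
python3 -m creep '{"delta_pos":[[0.08,-0.02,-0.05],[0.15,-0.04,-0.10],[0.15,-0.04,-0.10]],"dr":[[0,0,0],[0,0,0],[0,0,0]]}'
python3 - <<'E'
from h import *
rep();print(manip.get_state()['qpos'].round(3))
w=grab('wrist')
c=w['pixels'][140:200,255:315];h=cv2.cvtColor(c,cv2.COLOR_BGR2HSV)
br=(h[...,0]>8)&(h[...,0]<28)&(h[...,1]>90)
v,u=np.nonzero(br);print('brass rows',v.min()+140,v.max()+140,'cols',u.min()+255,u.max()+255,np.bincount(v+140)[140:])
E
```

```text
clock: 11.05
position: [0.5621, -0.2073, 0.1297]
ee_rot: [0.871, 0.065, 0.46, -0.161]
contact_force: [-3.9, 3.9, 9.6]
width: 0.0233
knob [ 0.5516 -0.2029  0.1461] phi -1.662 e 0.034 R 0.1763 tip [ 0.5514 -0.2047  0.0589] F [-3.9  3.9  9.6] M [ 0.69 -0.21  0.43] w 0.0233 t 11.05
clock: 11.35
position: [0.5622, -0.2077, 0.1283]
ee_rot: [0.871, 0.065, 0.459, -0.161]
contact_force: [-4.4, 4.9, 11.1]
width: 0.0227
knob [ 0.5516 -0.2033  0.1448] phi -1.661 e 0.026 R 0.1763 tip [ 0.5515 -0.2044  0.0575] F [-4.4  4.9 11.1] M [ 0.95 -0.32  0.52] w 0.0227 t 11.35
[-0.508  0.183  2.127  0.271  0.235 -1.986]
brass rows 165 189 cols 274 297 [ 0  0  0  0  0  0  0  0  0  0  0  0  0  0  0  0  0  0  0  0  0  0  0  0
  0  9 13 18 19 21 22 24 24 24 24 24 24 24 24 24 24 24 24 24 24 24 21 17
 14  9]
```

```bash
cp wrist.npz wA.npz; python3 -m creep '{"delta_pos":[[0.12,-0.03,-0.08],[0.24,-0.07,-0.15],[0.24,-0.07,-0.15]],"dr":[[0,0,0],[0,0,0],[0,0,0]]}'
python3 -c "
from h import *
rep()"
python3 -m creep '{"delta_pos":[[0.08,-0.02,-0.05],[0.15,-0.04,-0.10],[0.15,-0.04,-0.10]],"dr":[[0,0,0],[0,0,0],[0,0,0]]}'
python3 - <<'E'
from h import *
rep();print(manip.get_state()['qpos'].round(3))
w=grab('wrist');A=dict(np.load('wA.npz'))
f=lambda d:cv2.resize(d['pixels'][120:210,245:325],(390,440),interpolation=cv2.INTER_CUBIC)
cv2.imwrite('pics/c8.png',np.hstack([f(A),f(w)]))
E
```

```text
clock: 11.7
position: [0.5622, -0.2083, 0.1259]
ee_rot: [0.871, 0.065, 0.459, -0.161]
contact_force: [-3.3, 6.2, 13.7]
width: 0.0232
knob [ 0.5517 -0.2039  0.1423] phi -1.661 e 0.012 R 0.1762 tip [ 0.5517 -0.2038  0.055 ] F [-3.3  6.2 13.7] M [ 1.23 -0.56  0.62] w 0.0232 t 11.7
clock: 12.0
position: [0.562, -0.2089, 0.1235]
ee_rot: [0.871, 0.064, 0.459, -0.161]
contact_force: [-1.6, 5.4, 8.1]
width: 0.023
knob [ 0.5514 -0.2044  0.1399] phi -1.662 e -0.002 R 0.1762 tip [ 0.5516 -0.2032  0.0527] F [-1.6  5.4  8.1] M [ 0.36 -0.17  0.27] w 0.023 t 12.0
[-0.511  0.191  2.133  0.294  0.222 -2.014]
```

View pics/c8.png

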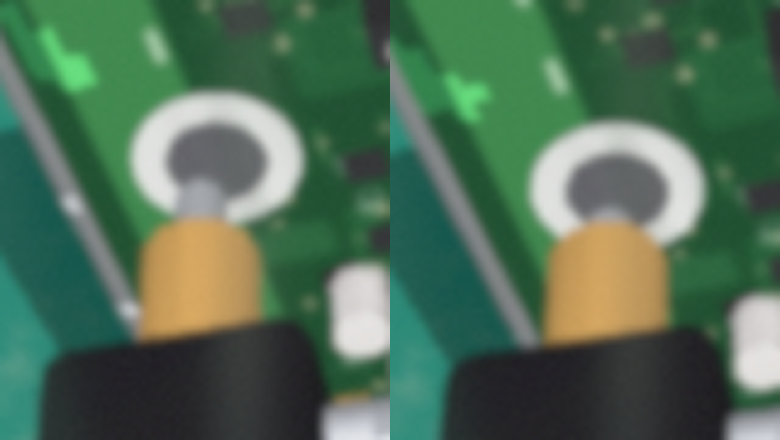

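The left crop is the earlier frame, with the plunger partly in. The right crop is now: only a short stub shows below the brass rim, and the tip is well inside the land ring. I'll quantify rim height against board height from depth.

```bash
cat > rim.py <<'E'
from h import *
def rim(d):
    W=pts(d);c=d['pixels'];h=cv2.cvtColor(c,cv2.COLOR_BGR2HSV)
    br=np.zeros(h.shape[:2],bool);br[130:215,255:320]=((h[...,0]>8)&(h[...,0]<28)&(h[...,1]>90))[130:215,255:320]
    br[:, :]&=cv2.morphologyEx(br.astype(np.uint8),cv2.MORPH_OPEN,np.ones((5,5),np.uint8))>0
    v,u=np.nonzero(br);uc=int(round(u[v>v.min()+6].mean()))
    r0=v.min();b=W[r0:r0+12,uc-2:uc+3].mean(1)
    print('uc',uc,'rim row',r0,'brass z',b[:,2].round(4),'x',b[:,0].round(4))
    print('plunger rows',[(r,W[r,uc-1:uc+2].mean(0).round(4).tolist()) for r in range(r0-14,r0,2)])
    hh=(W[...,2]>.05)&(W[...,2]<.066);g=(h[...,0]>40)&(h[...,0]<85)&(h[...,1]>100)&hh;g[200:]=0
    X=W[g];X=X[np.linalg.norm(X[:,:2]-[.549,-.202],axis=1)<.022];print('board z near',np.median(X[:,2]),len(X))
if __name__=='__main__':
    rim(dict(np.load('wA.npz')));rim(load('wrist'))
E
python3 rim.py
```

```text
uc 285 rim row 165 brass z [0.0723 0.0733 0.0738 0.0749 0.0749 0.0757 0.0766 0.0771 0.0782 0.0787
 0.0794 0.0798] x [0.5448 0.5445 0.5447 0.5444 0.545  0.5449 0.5447 0.5449 0.5445 0.5447
 0.5446 0.5448]
plunger rows [(151, [0.547, -0.2035, 0.0594]), (153, [0.5484, -0.204, 0.0592]), (155, [0.5498, -0.2045, 0.0591]), (157, [0.5476, -0.2036, 0.0632]), (159, [0.5478, -0.2036, 0.0645]), (161, [0.5479, -0.2036, 0.066]), (163, [0.5477, -0.2035, 0.0676])]
board z near 0.058702276096171 2197
uc 289 rim row 166 brass z [0.0689 0.0692 0.0699 0.071  0.0715 0.072  0.0726 0.0732 0.0739 0.0748
 0.0752 0.0756] x [0.5446 0.5449 0.5449 0.5445 0.5447 0.5448 0.5449 0.545  0.545  0.5447
 0.545  0.5453]
plunger rows [(152, [0.5438, -0.2014, 0.0596]), (154, [0.5451, -0.2018, 0.0596]), (156, [0.5464, -0.2023, 0.0595]), (158, [0.5475, -0.2026, 0.0598]), (160, [0.5491, -0.2032, 0.0594]), (162, [0.5477, -0.2026, 0.0625]), (164, [0.548, -0.2027, 0.0636])]
board z near 0.058681849683931045 2240
```

```bash
python3 -m creep '{"delta_pos":[[0.07,-0.02,-0.04],[0.14,-0.03,-0.09],[0.14,-0.03,-0.09]],"dr":[[0,0,0],[0,0,0],[0,0,0]]}'
python3 - <<'E'
from rim import *
rep();print(manip.get_state()['qpos'].round(3));rim(grab('wrist'))
E
```

```text
clock: 12.35
position: [0.562, -0.2092, 0.122]
ee_rot: [0.871, 0.064, 0.459, -0.161]
contact_force: [-2.3, 6.4, 10.4]
width: 0.023
knob [ 0.5515 -0.2048  0.1385] phi -1.661 e -0.011 R 0.1762 tip [ 0.5517 -0.2028  0.0512] F [-2.3  6.4 10.4] M [ 0.47 -0.31  0.38] w 0.023 t 12.35
[-0.512  0.194  2.135  0.303  0.218 -2.023]
uc 290 rim row 165 brass z [0.0667 0.0675 0.0681 0.0689 0.069  0.0704 0.071  0.0716 0.0722 0.0733
 0.0735 0.0744] x [0.5448 0.5447 0.5448 0.5447 0.5452 0.5445 0.5447 0.5447 0.5448 0.5444
 0.5448 0.5446]
plunger rows [(151, [0.543, -0.2009, 0.0587]), (153, [0.5434, -0.201, 0.0597]), (155, [0.545, -0.2016, 0.0593]), (157, [0.5463, -0.202, 0.0592]), (159, [0.5474, -0.2024, 0.0594]), (161, [0.5487, -0.2028, 0.0595]), (163, [0.5496, -0.2031, 0.0599])]
board z near 0.05870340322303508 2236
```

Now about 6.3 mm in. I'll let go and check.

```bash
python3 -m creep '{"delta_pos":[[0,0,0],[0,0,0],[0,0,0],[0,0,0],[0,0,0]],"dr":[[0,0,0],[0,0,0],[0,0,0],[0,0,0],[0,0,0]]}' 0.1
python3 - <<'E'
from rim import *
rep();rim(grab('wrist'))
E
```

```text
clock: 12.9
position: [0.5602, -0.209, 0.1184]
ee_rot: [0.87, 0.065, 0.462, -0.161]
contact_force: [0.5, -0.3, -0.0]
width: 0.0471
knob [ 0.5498 -0.2046  0.1349] phi -1.671 e -0.030 R 0.1754 tip [ 0.5501 -0.2017  0.0478] F [ 0.5 -0.3 -0. ] M [ 0.09  0.2  -0.  ] w 0.0471 t 12.9
uc 291 rim row 174 brass z [0.067  0.0679 0.0681 0.0689 0.07   0.0704 0.0713 0.0719 0.0723 0.0733
 0.0737 0.0745] x [0.545  0.5448 0.5453 0.5451 0.5447 0.545  0.5448 0.5448 0.5451 0.5447
 0.545  0.5448]
plunger rows [(160, [0.543, -0.2005, 0.0594]), (162, [0.544, -0.2009, 0.0597]), (164, [0.5458, -0.2015, 0.0591]), (166, [0.5469, -0.2019, 0.0592]), (168, [0.5484, -0.2024, 0.0591]), (170, [0.548, -0.2023, 0.0609]), (172, [0.5477, -0.2021, 0.0626])]
board z near 0.058708344248875596 2213
```

```bash
python3 -m creep '{"delta_pos":[[-0.5,0,0],[-2,0,0],[-4,0,0],[-6,0,0],[-8,0,0],[-8,0,0]],"dr":[[0,0,0],[0,0,0],[0,0,0],[0,0,0],[0,0,0],[0,0,0]]}' 0.3
cat > kn.py <<'E'
from rim import *
from scipy.optimize import least_squares as ls
def kn(n='wrist'):
    w=grab(n);W=pts(w);p=W.reshape(-1,3);c=np.array([.551,-.204,.140])
    for i in range(3):
        s=p[(np.linalg.norm(p-c,axis=1)<.0165)&(p[:,2]>c[2]-.004)]
        c=ls(lambda c:np.linalg.norm(s-c,axis=1)-.013,c,loss='soft_l1',f_scale=.001).x
    L=p[np.linalg.norm(p-[.549,-.202,.059],axis=1)<.012];L=L[L[:,2]<.062]
    print(n,'knob',c.round(4),len(s),'land z',np.median(L[:,2]),len(L),'compr',np.median(L[:,2])-(c[2]-.087),'R',np.linalg.norm(c-PIV),'px',proj(w,c))
    return w
E
python3 - <<'E'
from kn import *
w=kn();kn('scene');
f=w['pixels'];k=proj(w,[.549,-.203,.065])[0].astype(int);print(k,manip.get_state()['contact_force'])
y=max(0,k[1]-60);x=k[0]-60
cv2.imwrite('pics/c9.png',cv2.resize(f[y:y+120,x:x+120],(600,600),interpolation=cv2.INTER_CUBIC))
E
```

```text
clock: 13.55
position: [0.5188, -0.1915, 0.1872]
ee_rot: [0.871, 0.064, 0.46, -0.161]
contact_force: [-0.1, -0.9, 0.3]
width: 0.0557
wrist knob [ 0.5505 -0.2032  0.1385] 1429 land z 0.05893706214075503 530 compr 0.007465708341996946 R 0.17471546344380484 px [[285.56791056 238.19138674]]
scene knob [ 0.5521 -0.2053  0.1424] 34 land z 0.06043075836319525 39 compr 0.005065185577844106 R 0.1775751598766656 px [[337.18098644 225.70396548]]
[288 151] [-0.70341785  0.02146121 -0.55116886]
```

View pics/c9.png

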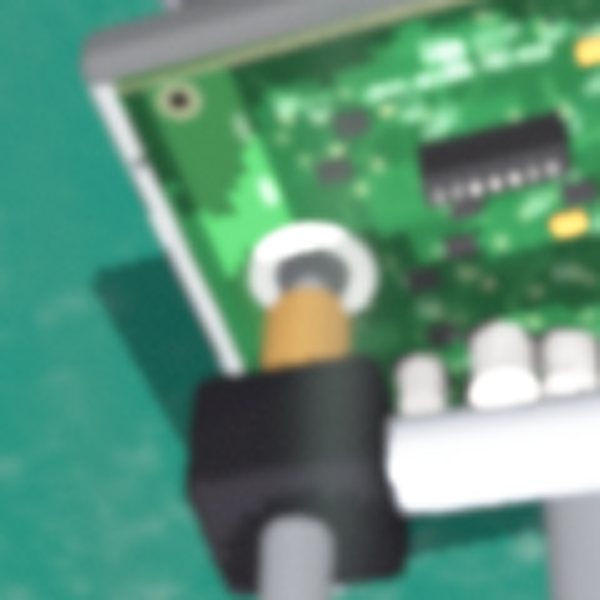

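The plunger stub touches the disc inside the white ring, near its centre. Estimates of compression run 5 to 7.5 mm, so I'll refine before deciding.

```bash
cat > ck.py <<'E'
from kn import *
def ck(n='wrist',new=False):
    w=grab(n) if new else load(n);W=pts(w);p=W.reshape(-1,3)
    r=R.from_rotvec(np.ravel(w['rvec'])).as_matrix();o=-r.T@np.ravel(w['tvec'])
    c=np.array([.5505,-.2035,.139])
    for i in range(4):
        s=p[(np.linalg.norm(p-c,axis=1)<.015)&(p[:,2]>c[2]-.003)]
        f=ls(lambda q:np.linalg.norm(s-q[:3],axis=1)-q[3],np.r_[c,.013],loss='soft_l1',f_scale=.0007).x;c=ls(lambda q:np.linalg.norm(s-q,axis=1)-.013,c,loss='soft_l1',f_scale=.0007).x
    print('free r',f.round(4),'fixed',c.round(4),'top z',np.percentile(s[:,2],98))
    # silhouette: depth mask within near range
    Z=w['depth'];u0,v0=proj(w,c)[0];zc=r@(c-o);zc=zc[2]
    v,u=np.mgrid[:420,:560];m=(abs(Z-zc)<.014)&(np.hypot(u-u0,v-v0)<45)
    m&=(W[...,2]>c[2]-.004)
    cn=max(cv2.findContours(m.astype(np.uint8),0,1)[0],key=cv2.contourArea)[:,0].astype(float)
    q=ls(lambda a:np.hypot(*(cn-a[:2]).T)-a[2],[u0,v0,20],loss='soft_l1').x;print('sil',q,'pred',u0,v0,'r pred',w['intrinsics'][0,0]*.013/zc)
    h=cv2.cvtColor(w['pixels'],cv2.COLOR_BGR2HSV)
    b=p[(abs(p[:,0]-.5)<.15)&(abs(p[:,1]+.2)<.15)&(abs(p[:,2])<.012)];print('bench z',np.median(b[:,2]),len(b))
    t=p[(abs(p[:,2]-.044)<.005)&(np.linalg.norm(p[:,:2]-PIV[:2],axis=1)<.045)];print('foot top',np.median(t[:,2]) if len(t) else None,len(t))
    B=p[(abs(p[:,2]-.0587)<.003)&(np.linalg.norm(p[:,:2]-[.549,-.202],axis=1)<.02)];print('board z',np.median(B[:,2]),len(B))
E
python3 - <<'E'
from ck import *
ck()
E
```

```text
free r [ 0.5504 -0.2031  0.1386  0.0128] fixed [ 0.5505 -0.2032  0.1385] top z 0.1512692689113144
sil [285.54076485 239.4710421   20.92634323] pred 285.5735717663237 238.17864146338712 r pred 22.093790934065012
bench z 0.0022626439949304097 54729
foot top 0.04285092647649012 4030
board z 0.05874050744199011 1515
```

```bash
python3 -m creep '{"delta_pos":[[-2,-3,0],[-4,-6,-2],[-4,-6,-2]],"dr":[[0,0,0],[0,0,0],[0,0,0]]}'
python3 - <<'E'
from ck import *
ck(new=True)
E
```

```text
clock: 13.95
position: [0.4595, -0.2364, 0.2081]
ee_rot: [0.869, 0.066, 0.462, -0.163]
contact_force: [0.1, 0.2, -1.1]
width: 0.0554
free r [ 0.5504 -0.203   0.1385  0.0128] fixed [ 0.5506 -0.2031  0.1384] top z 0.1511579541919928
sil [375.95690868 250.80531117  17.50012465] pred 375.47498061980775 249.57400079837015 r pred 18.405178234927778
bench z 0.0021601908222391606 60394
foot top 0.04256690201439714 1167
board z 0.05860836166927452 1082
```

```bash
cat > sc.py <<'E'
from ck import *
def sc():
    d=grab('scene')
    c=d['pixels'][210:242,320:355];g=cv2.cvtColor(cv2.resize(c,None,fx=8,fy=8,interpolation=cv2.INTER_CUBIC),cv2.COLOR_BGR2GRAY)
    H=cv2.HoughCircles(cv2.GaussianBlur(g,(0,0),4),cv2.HOUGH_GRADIENT,1,60,param1=60,param2=12,minRadius=38,maxRadius=70)
    for q in (H[0][:3] if H is not None else []):
        u,v,r=(q[0]+.5)/8-.5+320,(q[1]+.5)/8-.5+210,q[2]/8
        o,x=ray(d,u,v)
        for L in(.055,.059):
            l=ray(d,333.5,249.9,L);t=((l[:2]+[.001,-.001]-o[:2])@x[:2])/(x[:2]@x[:2]);k=o+t*x
            print((u,v,r),'knob',k.round(4),'miss',(k[:2]-l[:2]).round(4),'compr',L-(k[2]-.087))
    print('exp r',432*.013/np.linalg.norm(o-[.55,-.2,.14]))
if __name__=='__main__': sc()
E
python3 sc.py
```

```text
Traceback (most recent call last):
  File "sc.py", line 13, in <module>
    if __name__=='__main__': sc()
                             ~~^^
  File "sc.py", line 12, in sc
    print('exp r',432*.013/np.linalg.norm(o-[.55,-.2,.14]))
                                          ^
UnboundLocalError: cannot access local variable 'o' where it is not associated with a value
```

Run:
```python
from h import *
p,r=T();k=np.array([.5505,-.2032,.1387])
print(rel(k-.06*r.as_matrix()[:,0],r),rel(k+.02*r.as_matrix()[:,0],r))
```

```text
([3.64, 6.26, 2.28], [0.0, 0.0, 0.0]) ([11.64, 6.26, 2.28], [0.0, 0.0, 0.0])
```

```bash
python3 -m creep '{"delta_pos":[[1.5,3,1.1],[3,6.26,2.28],[3.6,6.26,2.28],[3.6,6.26,2.28],[6,6.26,2.28],[8.5,6.26,2.28],[10.5,6.26,2.28],[11.6,6.26,2.28],[11.6,6.26,2.28],[11.6,6.26,2.28]],"dr":[[0,0,0],[0,0,0],[0,0,0],[0,0,0],[0,0,0],[0,0,0],[0,0,0],[0,0,0],[0,0,0],[0,0,0]]}' 0.3
python3 - <<'E'
from h import *
p,r=T();k=np.array([.5505,-.2032,.1387]);print(rel(k+.02*r.as_matrix()[:,0],r),manip.get_state()['qpos'].round(3))
E
python3 -m creep '{"delta_pos":[[0,0,0],[0,0,0],[0,0,0],[0,0,0],[0,0,0],[0,0,0]],"dr":[[0,0,0],[0,0,0],[0,0,0],[0,0,0],[0,0,0],[0,0,0]]}' -1 50
python3 - <<'E'
from rim import *
rep();rim(grab('wrist'))
p,r=T();print(rel(p+[0,.0006,.002],r),rel(p+[0,.0012,.004],r))
E
```

```text
clock: 15.05
position: [0.5611, -0.2066, 0.1235]
ee_rot: [0.87, 0.065, 0.462, -0.161]
contact_force: [-0.1, 0.9, 0.0]
width: 0.0553
([0.12, -0.09, -0.06], [0.0, 0.0, 0.0]) [-0.506  0.19   2.13   0.268  0.232 -1.983]
clock: 15.65
position: [0.5622, -0.2082, 0.1254]
ee_rot: [0.871, 0.064, 0.46, -0.162]
contact_force: [-2.4, -7.2, 0.1]
width: 0.0233
knob [ 0.5517 -0.2038  0.1418] phi -1.661 e 0.009 R 0.1760 tip [ 0.5517 -0.2037  0.0546] F [-2.4 -7.2  0.1] M [-0.71  0.56 -0.51] w 0.0233 t 15.65
uc 288 rim row 162 brass z [0.067  0.0679 0.069  0.0693 0.0698 0.0705 0.0714 0.0722 0.0727 0.0735
 0.0741 0.0748] x [0.5453 0.5451 0.5448 0.5451 0.5453 0.5453 0.5452 0.5451 0.5452 0.5451
 0.5452 0.5452]
plunger rows [(148, [0.5434, -0.2012, 0.0588]), (150, [0.5447, -0.2017, 0.0588]), (152, [0.5454, -0.2019, 0.0594]), (154, [0.5469, -0.2025, 0.0592]), (156, [0.548, -0.2029, 0.0594]), (158, [0.5485, -0.203, 0.0604]), (160, [0.548, -0.2027, 0.0624])]
board z near 0.05868378888650778 2196
([-0.18, 0.05, 0.1], [0.0, 0.0, 0.0]) ([-0.36, 0.1, 0.2], [0.0, 0.0, 0.0])
```

```bash
python3 -m creep '{"delta_pos":[[-0.09,0,0.05],[-0.18,0.0,0.10],[-0.18,0.0,0.10]],"dr":[[0,0,0],[0,0,0],[0,0,0]]}'
python3 - <<'E'
from rim import *
rep();rim(grab('wrist'))
E
```

```text
clock: 16.0
position: [0.5615, -0.2079, 0.1266]
ee_rot: [0.87, 0.064, 0.461, -0.162]
contact_force: [-0.8, -8.1, -3.1]
width: 0.0236
knob [ 0.5511 -0.2034  0.1431] phi -1.664 e 0.017 R 0.1760 tip [ 0.551  -0.204   0.0558] F [-0.8 -8.1 -3.1] M [-0.84  0.54 -0.54] w 0.0236 t 16.0
uc 288 rim row 162 brass z [0.0678 0.0682 0.0687 0.0699 0.0705 0.0715 0.0717 0.0727 0.073  0.0736
 0.0746 0.0754] x [0.545  0.5453 0.5454 0.545  0.5451 0.5449 0.5453 0.5451 0.5454 0.5455
 0.5452 0.5451]
plunger rows [(148, [0.5431, -0.201, 0.0596]), (150, [0.5447, -0.2015, 0.0593]), (152, [0.5457, -0.2019, 0.0595]), (154, [0.5472, -0.2024, 0.0593]), (156, [0.5484, -0.2029, 0.0594]), (158, [0.5479, -0.2026, 0.0614]), (160, [0.5486, -0.2028, 0.0622])]
board z near 0.05870376854267299 2186
```

```bash
python3 -m creep '{"delta_pos":[[-0.09,0.03,0.05],[-0.18,0.05,0.10],[-0.18,0.05,0.10]],"dr":[[0,0,0],[0,0,0],[0,0,0]]}'
python3 - <<'E'
from rim import *
rep();rim(grab('wrist'))
E
```

```text
clock: 16.35
position: [0.5613, -0.2074, 0.1282]
ee_rot: [0.87, 0.064, 0.461, -0.162]
contact_force: [0.3, -8.7, -4.8]
width: 0.0231
knob [ 0.5509 -0.2029  0.1447] phi -1.666 e 0.026 R 0.1760 tip [ 0.5508 -0.2044  0.0575] F [ 0.3 -8.7 -4.8] M [-1.09  0.75 -0.72] w 0.0231 t 16.35
uc 287 rim row 162 brass z [0.0688 0.0696 0.0704 0.0708 0.0719 0.0728 0.0729 0.0738 0.0747 0.0755
 0.0757 0.077 ] x [0.5453 0.5451 0.5451 0.5453 0.545  0.5449 0.5454 0.5452 0.545  0.545
 0.5454 0.5448]
plunger rows [(148, [0.5444, -0.2017, 0.0593]), (150, [0.5456, -0.2021, 0.0593]), (152, [0.5466, -0.2025, 0.0597]), (154, [0.5482, -0.203, 0.0593]), (156, [0.5483, -0.203, 0.0607]), (158, [0.5478, -0.2028, 0.0628]), (160, [0.5479, -0.2027, 0.0643])]
board z near 0.058712950321004445 2155
```

```bash
python3 -m creep '{"delta_pos":[[0,0,0],[0,0,0],[0,0,0],[0,0,0],[0,0,0],[-1,0,0],[-4,0,0],[-8,0,0],[-8,0,0]],"dr":[[0,0,0],[0,0,0],[0,0,0],[0,0,0],[0,0,0],[0,0,0],[0,0,0],[0,0,0],[0,0,0]]}' 0.3
python3 - <<'E'
from ck import *
ck(new=True);rim(load('wrist'))
E
```

```text
clock: 17.3
position: [0.5196, -0.1881, 0.1986]
ee_rot: [0.871, 0.064, 0.459, -0.161]
contact_force: [-0.2, -0.9, 0.6]
width: 0.0555
free r [ 0.5508 -0.2026  0.1407  0.0128] fixed [ 0.551  -0.2026  0.1405] top z 0.1534660239018832
sil [281.39323651 226.84191739  20.30362548] pred 281.42871760764956 225.59375938910114 r pred 21.4715677699919
bench z 0.002263520277632634 49067
foot top 0.04284044619159021 4302
board z 0.05875128865560336 1494
uc 283 rim row 141 brass z [0.0698 0.0713 0.0722 0.0732 0.0739 0.0754 0.0759 0.0771 0.0784 0.0797
 0.0804 0.0814] x [0.545  0.5446 0.5448 0.5449 0.5452 0.5448 0.5452 0.5452 0.545  0.5448
 0.545  0.5451]
plunger rows [(127, [0.5415, -0.2017, 0.0586]), (129, [0.5425, -0.202, 0.0596]), (131, [0.5444, -0.2027, 0.0594]), (133, [0.5463, -0.2034, 0.0591]), (135, [0.5478, -0.204, 0.0594]), (137, [0.5487, -0.2042, 0.0605]), (139, [0.5482, -0.2039, 0.0634])]
board z near 0.05866200073873837 926
```

The knob is now 2 mm higher: compression is about 5.3 mm by knob height and about 4.5 to 5 mm by the rim. I'll retreat and do a last check.

```bash
python3 -m creep '{"delta_pos":[[-4,0,-2],[-8,2,-5],[-11,5,-8],[-12,8,-10],[-12,12,-10],[-12,15,-10],[-12,15,-10],[-12,15,-10]],"dr":[[0,0,0],[0,0,0],[0,0,0],[0,0,0],[0,0,0],[0,0,0],[0,0,0],[0,0,0]]}'
python3 - <<'E'
from sc import *
a=kn('wrist');kn('scene')
try: sc()
except Exception as e: print(e)
s=load('scene');P=pts(s)
for n,q in(('loupe',(244,188)),('hs',(296,264))):print(n,P[q].round(3))
print(manip.get_state()['contact_force'])
E
```

```text
clock: 18.15
position: [0.43, 0.0077, 0.23]
ee_rot: [0.87, 0.064, 0.463, -0.158]
contact_force: [-0.1, -0.1, 0.4]
width: 0.0555
wrist knob [ 0.5508 -0.2025  0.1406] 511 land z 0.059053487863853046 194 compr 0.005441682545481677 R 0.17452205362430365 px [[127.67398802 287.56772852]]
scene knob [ 0.5531 -0.2055  0.1428] 99 land z 0.06088919763195897 44 compr 0.00509122972025703 R 0.17784599748135624 px [[337.46892194 225.33195246]]
cannot access local variable 'o' where it is not associated with a value
loupe [0.419 0.134 0.035]
hs [ 0.383 -0.106  0.018]
[ 0.21613    -0.63357719  0.02839803]
```

Wrist and scene agree at 5.1 to 5.4 mm, steady after letting go. Loupe and heatsink have not moved. Handing in.

```bash
python3 -c "
from rig import manip
print(manip.sign_off(),manip.get_state()['clock'])"
```

```text
the job is handed in; nothing more can be done
the job is handed in; nothing more can be done
```

The probe arm is swung in over the land and lowered onto it with the plunger about half in. It is released and holding, and I handed the job in at about 18 s.

- **Swing:** The first swing went about 6° past the land, well above the board, because joint 6 reached its limit. I let go, re-gripped with a better lean and swung back before lowering.
- **Pressing:** I pressed down onto the land and let go. The knob height then showed the plunger about 7.4 mm in, while the barrel rim suggested 5 to 6.5 mm. I re-gripped, raised the arm about 2 mm straight up and let go again.
- **Plunger depth at hand-in:** From the knob height, the plunger is 5.4 mm in by the wrist camera and 5.1 mm by the scene camera. The barrel rim gives 4.5 to 5 mm. The wrist reading did not change between letting go and backing away.
- **Place on the land:** The tip is within about 2 mm of the land's centre, by the wrist camera.
- **Forces:** The contact force stayed below about 17 N at every reading. Contact was judged from camera depth as much as by feel, because the arm's own friction masked the light spring.
- **Bystanders:** The loupe and heatsink are where they were. I did not re-measure the cutter, but the arm never went near it.
- **Failed check:** A circle-based check of the knob in the scene image found no circle, so it added nothing.

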